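# Fit the yellow portion stop on the filling depositor

## Task

Set the sandwich-filling depositor to the yellow portion: pull its plunger up by the black knob, slide the yellow C-shaped stop sideways through its gap fully home round the bare plunger rod so that it lies flat on the cylinder's top, then push the plunger back down until it rests on the stop. Let go of everything, and leave the red and blue stops lying where they are.

Things in the scene. Friction and masses are not known exactly. Their poses are not given: they have to be found in the camera images.
- depositor: hand depositor, fixed: an upright metal cylinder (90 mm across, cap 96 mm across, flat top 100 mm above the table) on a base plate 12 mm thick and 170 mm wide that reaches from 95 mm before to 205 mm behind the cylinder axis. Origin on the table under the cylinder axis, z up; own +x points to the feed hopper (108 mm across, its white lid 92 mm above the table, its axis 130 mm from the cylinder axis); the front, own -x, is clear for the stop's handle
- seat (a point): point on the plunger rod's axis at the flat top of the depositor's cylinder, 100 mm above the table; the lying stop's underside rests at this height
- plunger (a joint): height in m of the plunger flange's underside above the cylinder's top: 0 fully down, 0.065 fully up. Moves straight up and down and stays where it is left by friction (about 6 N; with the plunger's weight about 9 N to lift, about 4 N to push down)
- knob (a point): centre of the plunger's black round grip knob (32 mm across, 36 mm tall), half-way up it; its top is 18 mm above this point. Under the knob is a round steel flange, 40 mm across and 6 mm thick, whose underside is 24 mm below this point; below that the bare rod, 12 mm in diameter, goes into the cylinder
- yellow_bore (a point): bore centre of the yellow C-shaped portion stop, half-way up. A flat C ring (bore 22 mm, outside about 44 mm, 30 mm tall) with a straight bar handle, all of it 30 mm tall, free on the table. Own +x points out through the open gap (narrowest 16 mm, flaring outward from 9 mm ahead of the bore centre), z up; the handle runs along own -x, 12 mm wide, from the ring to 111 mm behind the bore centre. Mass roughly 0.12 kg
- yellow_handle (a point): place to grasp on the yellow stop: centre of its handle's cross-section (12 mm wide, 30 mm tall, half-way up), 80 mm behind the bore centre; same axes as yellow_bore
- red_bore (a point): bore centre of the red C-shaped portion stop, half-way up. A flat C ring (bore 22 mm, outside about 44 mm, 20 mm tall) with a straight bar handle, all of it 20 mm tall, free on the table. Own +x points out through the open gap (narrowest 16 mm, flaring outward from 9 mm ahead of the bore centre), z up; the handle runs along own -x, 12 mm wide, from the ring to 111 mm behind the bore centre. Mass roughly 0.12 kg. To be left alone
- blue_bore (a point): bore centre of the blue C-shaped portion stop, half-way up. A flat C ring (bore 22 mm, outside about 44 mm, 40 mm tall) with a straight bar handle, all of it 40 mm tall, free on the table. Own +x points out through the open gap (narrowest 16 mm, flaring outward from 9 mm ahead of the bore centre), z up; the handle runs along own -x, 12 mm wide, from the ring to 111 mm behind the bore centre. Mass roughly 0.12 kg. To be left alone
- yellow: the yellow stop as a whole; origin under its bore centre, at its underside, same axes as yellow_bore
Not all that is in view belongs to the job. What is meant by the yellow is not turquoise or white, and is the larger of those in its own colour.

How it is judged:
By the outcome, as a careful person would: the job done as asked, in the order asked, and still so for the second after the job is handed in, with the robot touching nothing.
It also fails if it takes over 58 s, if anything falls off the work surface, if the arm or the gripper's body presses on something with over 40 N, if the wrist force passes 120 N, or if a joint passes its speed limit or range.

## Robot

A 6-joint arm with a two-finger parallel gripper is mounted at the origin on the work surface. World frame = base frame: x ahead of the robot, y to its left, z up, the work surface at z = 0. Lengths are in m, angles in rad, forces in N, time in s.
With the tool pointing down it reaches from about 0.15 to 0.775 m from the base axis. Payload 6.1 kg.
Tool frame: the origin (TCP) lies midway between the tips of the shut fingers; the grasp point (between the pads) lies 19 mm behind it; z points along the fingers, y is the line along which they close (so a half turn about z gives the same grasp; the last joint's range is limited). The gripper opens to 85 mm and grips with 20 to 120 N. Pads are 22 mm wide; open, the fingers measure 114 mm over their backs; the gripper's body (76 mm by 85 mm) begins 54 mm behind the grasp point. The pads swing forward as they close: fully open they stand 13 mm farther back than shut.
Start: joints at [-1.132, 0.126, -0.04, 1.405, 0, 1.571], TCP at [0.223, -0.475, 0.231] pointing down, gripper open.
Joint ranges: [-2.72, 2.72], [-0.95, 1.95], [-1.27, 1.35], [-1.78, 2.02], [-1.46, 1.47], [-3.14, 3.14]. Speed limits (rad/s): [2.39, 2.39, 3.01, 3.14, 3.14, 3.14].

## Interface

Orientations are given as [roll, pitch, yaw] about the fixed x, y, z axes, in that order (R = Rz(yaw) Ry(pitch) Rx(roll)).
In Python, from rig import ctrl gives the robot as it stands. The module is installed in compiled form; this text tells all that it offers.
- The arm moves only by the shell command python3 -m crank 'ROWS' [FORCE]. ROWS is JSON, a list that holds one entry, the list of rows, each a list of 7 numbers: the shift along the tool's x, y, z scaled (see below), then the turn, a rotation vector about the tool's x, y, z scaled (see below), then the opening, from 0 (shut) to 1 (fully open). A call has 1 to 10 rows; each row is the pose to reach, as a shift and turn from the pose commanded when the call began, along the tool's axes at that moment, turning the shorter way round; what a row does not reach only later rows make up. The controller multiplies each number of a shift by 0.4 m and each number of a turn by pi rad. A row lasts 1/12 s, in which the tool goes at most 41.7 mm and 7.16 degrees, less where a joint would pass 70% of its speed; a pose out of reach is approached as far as the arm can. A call with a number of a shift or a turn outside -1 to 1 is refused whole. A call with a gripper value outside its range is refused whole. The fingers move at their own pace and stop on an object; FORCE is the grip in N (left out, the last holds). Time passes only in rows, so rows that repeat a pose let the fingers close. It gives the time, the measured TCP pose, the force, the opening and the grip force at its end, in the units of the state.
- ctrl.get_obs(): the state, without advancing time (a new reading comes with each control period).
- ctrl.capture(name): name is "side" or "top"; returns the picture (480x640x3 uint8, red, green, blue); there is no depth.
- ctrl.camera_model(name): a dict with "fx", "fy", "cx", "cy" (pixels), "k1" (the pictures are not rectified: a ray, as slopes to the right and down, at radius r is drawn at 1 + k1 r^2 times it, then the intrinsics apply), "R" (3x3) and "t" (3): a world point X has camera coordinates R X + t. Camera axes: x right, y down, z forward; pixel columns grow to the right and rows downward; lengths in m; the calibration is good to about 2 mm. A picture is of the moment at which its call begins. camera_model takes no time and is no camera call.
- ctrl.job_done(): hands the job in; it is judged then, once.
Trained networks look in the newest picture that a camera, given by its name, has taken for a name from the list of things; names that differ only in an ending like _2 or _b are one class to them, and where a whole thing is asked for, a point or a joint stands for the part that bears it (a point fixed in the world has none). Each returns a list of dicts, best first, with "conf" (0 to 1); they miss things now and then, are a little off and sometimes report something else, mostly with a low value. They report only what shows in the picture. A call takes as long as a camera call. They do not tell look-alikes from the thing itself.
- ctrl.recognise(camera, target): "bbox" ([left, top, right, bottom] as shares, 0 to 1, of the picture: columns of its width, rows of its height, round what is visible of it).
- ctrl.trace(camera, target): "region" (480x640 bool, what is visible of it) and "bbox" ([left, top, right, bottom] as shares, 0 to 1, of the picture: columns of its width, rows of its height, round what is visible of it).
The state is a dict: "time_s": time; "qpos": joint angles; "dq": joint speeds; "tau": joint torques, N m; "tool_pos": TCP position; "ee_rot": TCP orientation; "contact_force": force on the tool from outside, world axes, zero at the start; "moment": the same for the moment, N m; "grip_width": finger opening in m; "grasp_force": force on a finger pad.
Only numpy, scipy, OpenCV 4.12 (cv2) and the standard library are available. Lean on these libraries where they do the work, as an engineer would, in place of code of your own. Each camera call takes 0.05 s, during which the arm holds its last target. There are 200 camera calls.

## Working session

There is one attempt and no reset: what is moved stays moved. The work goes in short steps, Python scripts to look and compute and a shell command to move; the robot and the scene stay as the last step left them, time stands still between calls to the robot, and variables do not carry over. Pictures are saved under pics/ and viewed, at most 10 in all, crops included, and the job is handed in when it is done.

```bash
mkdir -p pics; python3 - <<'E'
from rig import ctrl
import cv2
o=ctrl.get_obs();print({k:o[k] for k in('time_s','tool_pos','ee_rot','grip_width','contact_force')})
for n in('side','top'):
    im=ctrl.capture(n);cv2.imwrite(f'pics/{n}0.png',im[:,:,::-1])
    m=ctrl.camera_model(n);print(n,m)
    for t in('depositor','knob','yellow','red_bore','blue_bore','yellow_handle'):
        r=ctrl.recognise(n,t)
        print(n,t,[(round(float(d['conf']),2),[round(float(b)*s) for b,s in zip(d['bbox'],(640,480,640,480))]) for d in r])
E
```

```text
{'time_s': 0.0, 'tool_pos': array([ 0.22288167, -0.47487066,  0.23051887]), 'ee_rot': array([-3.13997648e+00, -2.15601448e-05,  4.38831168e-01]), 'grip_width': 0.08522644546573457, 'contact_force': array([ 0.48119788,  0.88132167, -0.21381652])}
side {'fx': 519.4174738282212, 'fy': 519.4174738282212, 'cx': 307.28980751965724, 'cy': 239.4937492018215, 'k1': -0.03890289637961818, 'R': array([[-0.92874477, -0.370631  , -0.00811284],
       [-0.24332886,  0.62596319, -0.74091912],
       [ 0.27968593, -0.68615067, -0.67154526]]), 't': array([0.39077584, 0.23568943, 1.00029541])}
side depositor [(0.73, [122, 252, 282, 360])]
side knob [(0.56, [206, 261, 224, 289])]
side yellow [(0.97, [303, 191, 352, 223]), (0.82, [368, 205, 420, 225]), (0.75, [323, 174, 354, 193]), (0.71, [337, 230, 371, 260])]
side red_bore [(0.63, [254, 238, 311, 256])]
side blue_bore [(0.63, [273, 205, 327, 234])]
side yellow_handle [(0.72, [366, 206, 418, 224]), (0.71, [304, 194, 350, 220]), (0.68, [337, 231, 370, 258]), (0.65, [328, 172, 357, 193])]
top {'fx': 576.1849704008761, 'fy': 576.1849704008761, 'cx': 317.29151907639056, 'cy': 236.77731510572318, 'k1': -0.0903517624115255, 'R': array([[ 0.02109905, -0.99976261, -0.00543633],
       [-0.99209421, -0.02026377, -0.1238485 ],
       [ 0.12370894,  0.00800644, -0.99228625]]), 't': array([-0.10347735,  0.43765141,  1.00043181])}
top depositor [(0.82, [164, 57, 265, 220])]
top knob [(0.92, [192, 140, 213, 167])]
top yellow [(0.88, [421, 182, 452, 249]), (0.76, [358, 253, 392, 296]), (0.72, [437, 273, 477, 338]), (0.66, [485, 187, 511, 240])]
top red_bore [(0.62, [319, 154, 352, 218])]
top blue_bore [(0.7, [423, 181, 452, 249]), (0.69, [374, 157, 397, 228]), (0.69, [193, 140, 211, 167])]
top yellow_handle [(0.94, [435, 273, 478, 342]), (0.92, [356, 252, 393, 301]), (0.9, [481, 186, 512, 239]), (0.83, [422, 185, 454, 253])]
```

View pics/side0.png

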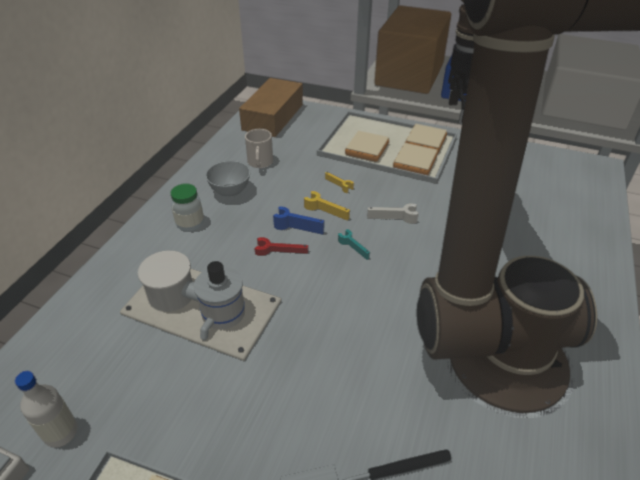

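View pics/top0.png

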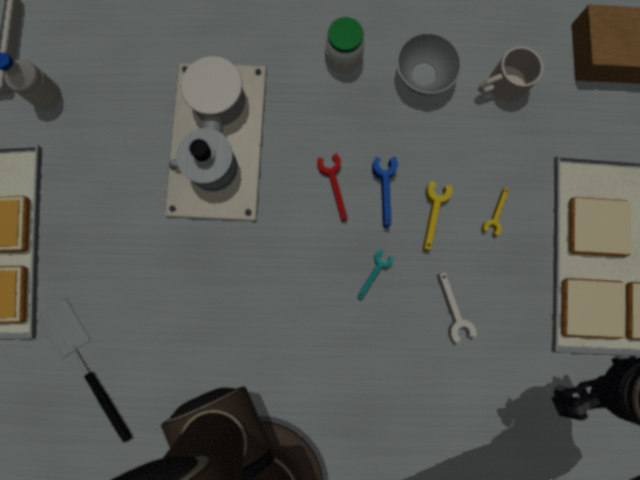

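Candidates for yellow in the top view are the large yellow stop (437,215), the small yellow one (495,212), turquoise (376,275) and white (457,308). The large yellow one fits, being yellow and the bigger of the two in that colour. I'll confirm it in a crop and measure its pose.

```bash
cat > h.py <<'E'
from rig import ctrl
import numpy as np, cv2
from scipy.optimize import minimize, least_squares
M={n:ctrl.camera_model(n) for n in('side','top')}
def proj(n,X):
    m=M[n];c=np.atleast_2d(X)@np.array(m['R']).T+m['t'];s=c[:,:2]/c[:,2:]
    s=s*(1+m['k1']*(s**2).sum(1,keepdims=True));return s*[m['fx'],m['fy']]+[m['cx'],m['cy']]
def onplane(n,uv,z):
    return least_squares(lambda p:proj(n,[p[0],p[1],z])[0]-uv,[.4,0]).x
def tri(uv):
    return least_squares(lambda p:np.r_[[proj(n,p)[0]-uv[n] for n in uv]].ravel(),[.4,0,.1]).x
def mask(n,polys3d,S=4):
    im=np.zeros((480*S,640*S),np.uint8)
    for P in polys3d:
        q=proj(n,P)*S+S/2;cv2.fillPoly(im,[np.round(q).astype(np.int32)],255)
    return cv2.resize(im,(640,480),interpolation=cv2.INTER_AREA)/255.
def cpoly():
    a0=np.arcsin(8/11);a=np.linspace(a0,2*np.pi-a0,40)
    b=np.linspace(2*np.pi-.62,.62,40)
    ring=np.r_[np.c_[11*np.cos(a),11*np.sin(a)],np.c_[22*np.cos(b),22*np.sin(b)]]/1000
    bar=np.array([[-20,-6],[-20,6],[-111,6],[-111,-6]])/1000
    return ring,bar
def stop(x,y,yaw,z0,h):
    c,s=np.cos(yaw),np.sin(yaw);R=np.array([[c,-s],[s,c]]);out=[]
    for p in cpoly():
        q=p@R.T+[x,y]
        for z in np.linspace(z0,z0+h,5): out.append(np.c_[q,np.full(len(q),z)])
        if len(p)==4:
            for i in range(4):
                j=(i+1)%4;out.append(np.array([[*q[i],z0],[*q[j],z0],[*q[j],z0+h],[*q[i],z0+h]]))
    return out
def fit(regs,p0,z0,h):
    f=lambda p:sum(np.abs(mask(n,stop(p[0],p[1],p[2],z0,h))-r).sum() for n,r in regs.items())
    r=minimize(f,p0,method='Nelder-Mead',options=dict(initial_simplex=np.array(p0)+np.array([[0,0,0],[.006,0,0],[0,.006,0],[0,0,.08]]),xatol=1e-4,fatol=.5))
    return r.x,r.fun,sum(v.sum() for v in regs.values())
E
cat > a.py <<'E'
from h import *
I={n:ctrl.capture(n) for n in('side','top')}
regs={}
for n,c in(('side',(327,205)),('top',(437,215))):
    for d in ctrl.trace(n,'yellow'):
        b=np.array(d['bbox'])*[640,480,640,480]
        if abs((b[0]+b[2])/2-c[0])<15 and abs((b[1]+b[3])/2-c[1])<15: regs[n]=d['region']; print(n,d['conf'],b);break
    hsv=cv2.cvtColor(I[n],cv2.COLOR_RGB2HSV)
    y=(hsv[:,:,0]>15)&(hsv[:,:,0]<35)&(hsv[:,:,1]>120)
    Y,X=np.mgrid[:480,:640];y&=(abs(X-c[0])<32)&(abs(Y-c[1])<42)
    if n=='side': y&=Y>191
    print(n,'hsv',y.sum(),regs[n].sum() if n in regs else None); regs[n]=y
a=onplane('top',(430,248),.03);b=onplane('top',(439,184),.03);print(a,b,np.linalg.norm(a-b))
yaw=np.arctan2(*(b-a)[::-1]);p0=[*(b-[.015*np.cos(yaw),.015*np.sin(yaw)]),yaw]
for k in(['top'],['side'],['top','side']): print(k,fit({n:regs[n] for n in k},p0,0,.03))
kn={}
for n in I:
    r=ctrl.trace(n,'knob');m=r[0]['region'];ys,xs=np.nonzero(m);kn[n]=np.array([xs.mean(),ys.mean()]);print('knob',n,r[0]['conf'],kn[n],m.sum())
print('knob',tri(kn))
C=np.array([onplane('top',u,.012) for u in[(180,65),(267,66),(257,220),(166,218)]]);print('plate',C)
print('lid',onplane('top',(213,88),.092))
A=cv2.resize(I['top'][165:265,405:525],None,fx=4,fy=4,interpolation=cv2.INTER_CUBIC)
B=cv2.resize(I['top'][45:235,150:280],(312,456),interpolation=cv2.INTER_CUBIC)
W=np.zeros((456,800,3),np.uint8);W[:400,:480]=A;W[:,484:796]=B
cv2.imwrite('pics/crop1.png',W[:,:,::-1])
E
python3 a.py
```

```text
side 0.61 [302.016 192.096 351.872 221.28 ]
side hsv 499 598
top 0.7 [419.072 182.496 452.928 249.6  ]
top hsv 686 736
[ 0.42331291 -0.29513799] [ 0.5397848  -0.31200028] 0.11768618133612065
['top'] (array([ 0.53017187, -0.31359608, -0.21489554]), np.float64(163.7764705882353), np.int64(686))
['side'] (array([ 0.53384592, -0.31919553, -0.28369241]), np.float64(131.91764705882355), np.int64(499))
['top', 'side'] (array([ 0.53058301, -0.3140191 , -0.21897674]), np.float64(318.84705882352944), np.int64(1185))
knob side 0.9 [216.34792627 274.44009217] 434
knob top 0.75 [201.28056112 151.83166333] 499
knob [0.56707063 0.10034264 0.12416164]
plate [[0.76651321 0.17468514]
 [0.76599999 0.00801737]
 [0.47006999 0.01603315]
 [0.47054843 0.18343564]]
lid [0.68916224 0.09237185]
```

View pics/crop1.png

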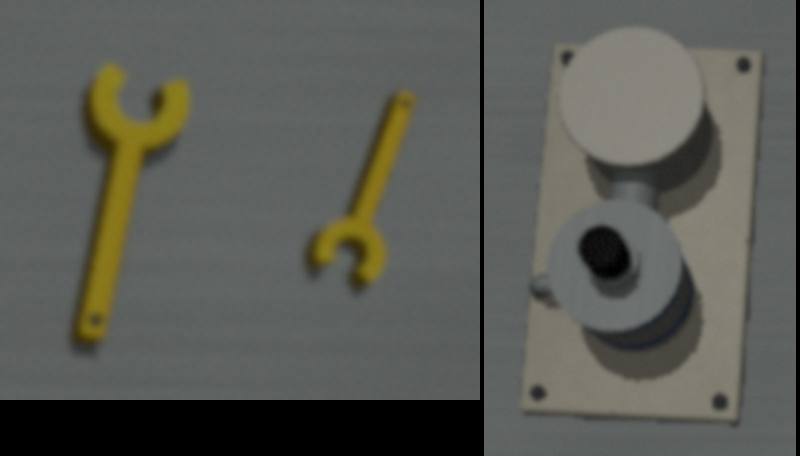

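The crop confirms it. On the left is the large yellow C stop, with its ring at about top (438,192) and its handle end at (429,248). The other yellow is clearly smaller. On the right, the knob is at (201,151), and the plunger is down since the knob's z is 0.124. Next I'll move above the knob.

```bash
cat > g.py <<'E'
import sys,numpy as np
from rig import ctrl
from scipy.spatial.transform import Rotation as Ro
x,y,z,yaw=map(float,sys.argv[1:5])
o=ctrl.get_obs();R=Ro.from_euler('xyz',o['ee_rot']);p=np.array(o['tool_pos'])
s=R.inv().apply(np.array([x,y,z])-p)/.4
t=(R.inv()*Ro.from_euler('xyz',[np.pi,0,yaw])).as_rotvec()/np.pi
print('t',round(o['time_s'],2),'pos',p.round(4),'rpy',np.round(o['ee_rot'],3),'F',np.round(o['contact_force'],1),'w',round(o['grip_width'],4),'gf',np.round(o['grasp_force'],1));print('shift',s.round(4),'turn',t.round(4))
E
python3 g.py 0.566 0.099 0.23 -0.028
```

```text
t 1.0 pos [ 0.2231 -0.4753  0.2313] rpy [3.142 0.    0.439] F [ 0.5 -0.4 -0.9] w 0.0856 gf 0.0
shift [ 1.3861 -0.9353  0.0032] turn [ 0.     -0.      0.1486]
```

```bash
python3 -m crank '[[[0.7,-0.47,0,0,0,0,1],[0.7,-0.47,0,0,0,0,1],[0.7,-0.47,0,0,0,0,1],[0.7,-0.47,0,0,0,0,1],[0.7,-0.47,0,0,0,0,1],[0.7,-0.47,0,0,0,0,1],[0.7,-0.47,0,0,0,0,1],[0.7,-0.47,0,0,0,0,1],[0.7,-0.47,0,0,0,0,1]]]' 40; python3 g.py 0.566 0.099 0.19 -0.028
```

```text
time_s: 1.75
tool_pos: [0.3991, -0.1812, 0.2315]
ee_rot: [-3.141, -0.002, 0.446]
contact_force: [-0.3, -1.2, 0.5]
grip_width: 0.0852
grasp_force: 0.0
t 1.75 pos [ 0.3991 -0.1812  0.2315] rpy [-3.141e+00 -2.000e-03  4.460e-01] F [-0.3 -1.2  0.5] w 0.0852 gf 0.0
shift [ 0.6784 -0.4521  0.1055] turn [-0.0004 -0.0006  0.1508]
```

```bash
python3 -m crank '[[[0.678,-0.452,0.1055,0,0,0.151,1],[0.678,-0.452,0.1055,0,0,0.151,1],[0.678,-0.452,0.1055,0,0,0.151,1],[0.678,-0.452,0.1055,0,0,0.151,1],[0.678,-0.452,0.1055,0,0,0.151,1],[0.678,-0.452,0.1055,0,0,0.151,1],[0.678,-0.452,0.1055,0,0,0.151,1],[0.678,-0.452,0.1055,0,0,0.151,1],[0.678,-0.452,0.1055,0,0,0.151,1],[0.678,-0.452,0.1055,0,0,0.151,1]]]'; python3 g.py 0.566 0.099 0.114 -0.028
```

```text
time_s: 2.58
tool_pos: [0.5634, 0.0225, 0.1893]
ee_rot: [-3.112, 0.002, 0.025]
contact_force: [-0.8, 0.8, 0.9]
grip_width: 0.0854
grasp_force: 0.0
t 2.58 pos [0.5634 0.0225 0.1893] rpy [-3.112e+00  2.000e-03  2.500e-02] F [-0.8  0.8  0.9] w 0.0854 gf 0.0
shift [ 0.0116 -0.1854  0.1938] turn [-0.0094  0.0008  0.017 ]
```

```bash
python3 -m crank '[[[0.01,-0.19,0,-0.009,0,0.017,1],[0.01,-0.19,0,-0.009,0,0.017,1],[0.01,-0.19,0,-0.009,0,0.017,1],[0.01,-0.19,0,-0.009,0,0.017,1],[0.01,-0.19,0,-0.009,0,0.017,1],[0.01,-0.19,0,-0.009,0,0.017,1]]]'; python3 g.py 0.566 0.099 0.114 -0.028
```

```text
time_s: 3.08
tool_pos: [0.5669, 0.0306, 0.1928]
ee_rot: [-3.108, 0.002, 0.037]
contact_force: [-0.9, -0.1, 0.4]
grip_width: 0.0853
grasp_force: 0.0
t 3.08 pos [0.5669 0.0306 0.1928] rpy [-3.108e+00  2.000e-03  3.700e-02] F [-0.9 -0.1  0.4] w 0.0853 gf 0.0
shift [ 0.0045 -0.1643  0.2026] turn [-0.0107  0.0011  0.0208]
```

```bash
python3 -c "
from rig import ctrl
o=ctrl.get_obs()
for k in('qpos','dq','tau','moment'):print(k,o[k].round(3))"
```

```text
qpos [ 0.036  0.211 -0.023  1.34   0.034  3.141]
dq [ 0.004  0.005  0.002 -0.     0.001  0.   ]
tau [ 2.300e-02 -4.895e+01  3.525e+01  2.300e-02  1.110e-01 -0.000e+00]
moment [-0.047  0.002 -0.047]
```

Joint 6 is at its limit, with yaw = q1 + π − q6. I'll use the half-turned grasp instead.

```bash
python3 -m crank '[[[0,0,0,0,0,-0.4,1],[0,0,0,0,0,-0.4,1],[0,0,0,0,0,-0.4,1],[0,0,0,0,0,-0.4,1],[0,0,0,0,0,-0.4,1],[0,0,0,0,0,-0.4,1],[0,0,0,0,0,-0.4,1],[0,0,0,0,0,-0.4,1],[0,0,0,0,0,-0.4,1],[0,0,0,0,0,-0.4,1]]]'; python3 g.py 0.566 0.099 0.19 3.1136
```

```text
time_s: 3.92
tool_pos: [0.567, 0.0307, 0.1926]
ee_rot: [-3.129, -0.031, 1.293]
contact_force: [0.6, -0.4, 0.9]
grip_width: 0.0856
grasp_force: 0.0
t 3.92 pos [0.567  0.0307 0.1926] rpy [-3.129 -0.031  1.293] F [ 0.6 -0.4  0.9] w 0.0856 gf 0.0
shift [ 0.1634 -0.049   0.0122] turn [ 0.0062 -0.0108 -0.5793]
```

```bash
python3 -m crank '[[[0.163,-0.049,0.01,0.006,-0.011,-0.579,1],[0.163,-0.049,0.01,0.006,-0.011,-0.579,1],[0.163,-0.049,0.01,0.006,-0.011,-0.579,1],[0.163,-0.049,0.01,0.006,-0.011,-0.579,1],[0.163,-0.049,0.01,0.006,-0.011,-0.579,1],[0.163,-0.049,0.01,0.006,-0.011,-0.579,1],[0.163,-0.049,0.01,0.006,-0.011,-0.579,1],[0.163,-0.049,0.01,0.006,-0.011,-0.579,1],[0.163,-0.049,0.01,0.006,-0.011,-0.579,1],[0.163,-0.049,0.01,0.006,-0.011,-0.579,1]]]'; python3 g.py 0.566 0.099 0.19 3.1136
```

```text
time_s: 4.75
tool_pos: [0.5664, 0.0988, 0.1908]
ee_rot: [3.139, -0.011, 2.544]
contact_force: [-0.6, -0.2, 0.4]
grip_width: 0.0852
grasp_force: 0.0
t 4.75 pos [0.5664 0.0988 0.1908] rpy [ 3.139 -0.011  2.544] F [-0.6 -0.2  0.4] w 0.0852 gf 0.0
shift [ 0.001  -0.0002  0.0021] turn [ 0.0019 -0.0032 -0.1815]
```

```bash
python3 -m crank '[[[0,0,0.08,0.002,-0.003,-0.1815,1],[0,0,0.12,0.002,-0.003,-0.1815,1],[0,0,0.15,0.002,-0.003,-0.1815,1],[0,0,0.19,0.002,-0.003,-0.1815,1],[0,0,0.19,0.002,-0.003,-0.1815,1],[0,0,0.19,0.002,-0.003,-0.1815,1],[0,0,0.19,0.002,-0.003,-0.1815,1]]]'; python3 g.py 0.566 0.099 0.114 3.1136
```

```text
time_s: 5.33
tool_pos: [0.5659, 0.0996, 0.1149]
ee_rot: [-3.141, -0.001, 3.105]
contact_force: [-0.4, 0.8, 0.8]
grip_width: 0.0854
grasp_force: 0.0
t 5.33 pos [0.5659 0.0996 0.1149] rpy [-3.141e+00 -1.000e-03  3.105e+00] F [-0.4  0.8  0.8] w 0.0854 gf 0.0
shift [-0.0004 -0.0014  0.0024] turn [-0.     -0.0003 -0.0026]
```

```bash
python3 -m crank '[[[0,0,0,0,0,0,0],[0,0,0,0,0,0,0],[0,0,0,0,0,0,0],[0,0,0,0,0,0,0],[0,0,0,0,0,0,0],[0,0,0,0,0,0,0],[0,0,0,0,0,0,0],[0,0,0,0,0,0,0]]]' 45
```

```text
time_s: 6.0
tool_pos: [0.5663, 0.1016, 0.1152]
ee_rot: [3.138, -0.0, 3.109]
contact_force: [-0.4, 6.9, 1.2]
grip_width: 0.0309
grasp_force: 45.4
```

```bash
python3 -m crank '[[[0,0.006,0,0,0,0,0],[0,0.006,-0.03,0,0,0,0],[0,0.006,-0.06,0,0,0,0],[0,0.006,-0.09,0,0,0,0],[0,0.006,-0.12,0,0,0,0],[0,0.006,-0.145,0,0,0,0],[0,0.006,-0.145,0,0,0,0],[0,0.006,-0.145,0,0,0,0]]]'; python3 - <<'E'
from h import *
kn={}
for n in('side','top'):
    I=ctrl.capture(n)
    cv2.imwrite(f'pics/{n}1.png',cv2.resize(I[80:400,80:400] if n=='side' else I[45:235,110:310],None,fx=2,fy=2)[:,:,::-1])
    r=ctrl.trace(n,'knob')
    if r:
        ys,xs=np.nonzero(r[0]['region']);kn[n]=np.array([xs.mean(),ys.mean()]);print(n,r[0]['conf'],kn[n])
E
```

```text
time_s: 6.67
tool_pos: [0.5663, 0.1017, 0.1735]
ee_rot: [-3.141, 0.0, 3.107]
contact_force: [-0.1, -4.2, 3.6]
grip_width: 0.0312
grasp_force: 46.7
side 0.94 [216.26612903 261.44354839]
top 0.83 [193.54697987 148.66442953]
```

View pics/side1.png

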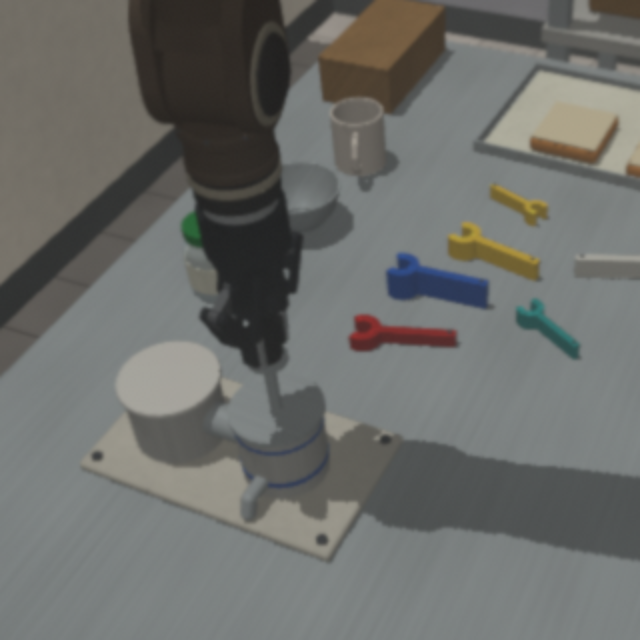

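The side crop shows the plunger raised, with the flange and bare rod visible at crop (265,350-400). Next I'll release it and go to the yellow stop.

```bash
python3 -m crank '[[[0,0,0,0,0,0,1],[0,0,0,0,0,0,1],[0,0,0,0,0,0,1],[0,0,0,0,0,0,1],[0,0,0,0,0,0,1],[0,0,-0.1,0,0,0,1],[0,0,-0.2,0,0,0,1],[0,0,-0.2,0,0,0,1]]]'; python3 g.py 0.452 -0.297 0.1 2.9266;  python3 - <<'E'
from h import *
I=ctrl.capture('side');r=ctrl.trace('side','knob');ys,xs=np.nonzero(r[0]['region']);print(r[0]['conf'],xs.mean(),ys.mean(),len(xs))
for z in (.124,.174,.182,.189):print(z,proj('side',[.567,.101,z]))
E
```

```text
time_s: 7.53
tool_pos: [0.5681, 0.1026, 0.2601]
ee_rot: [3.139, 0.008, 3.108]
contact_force: [-0.8, -0.3, 1.2]
grip_width: 0.0855
grasp_force: 0.0
t 7.53 pos [0.5681 0.1026 0.2601] rpy [3.139 0.008 3.108] F [-0.8 -0.3  1.2] w 0.0855 gf 0.0
shift [ 0.2598 -1.0091  0.3959] turn [0.0009 0.0026 0.0577]
0.89 213.04049295774647 257.63380281690144 568
0.124 [[217.46348972 275.09716458]]
0.174 [[214.14151426 256.57194164]]
0.182 [[213.58949567 253.48823038]]
0.189 [[213.10164902 250.76172745]]
```

```bash
python3 -m crank '[[[0.26,-1,0.1,0,0.002,0.058,1],[0.26,-1,0.15,0,0.002,0.058,1],[0.26,-1,0.2,0,0.002,0.058,1],[0.26,-1,0.2,0,0.002,0.058,1],[0.26,-1,0.25,0,0.002,0.058,1],[0.26,-1,0.3,0,0.002,0.058,1],[0.26,-1,0.35,0,0.002,0.058,1],[0.26,-1,0.396,0,0.002,0.058,1],[0.26,-1,0.396,0,0.002,0.058,1],[0.26,-1,0.396,0,0.002,0.058,1]]]';  python3 -m crank '[[[0,0,0,0,0,0,1],[0,0,0,0,0,0,1],[0,0,0,0,0,0,1],[0,0,0,0,0,0,1]]]'; python3 g.py 0.452 -0.297 0.006 2.9266; python3 - <<'E'
from h import *
I=ctrl.capture('side');J=ctrl.capture('top')
W=np.zeros((480,800,3),np.uint8);a=cv2.resize(I[150:270,270:370],None,fx=4,fy=4);W[:,:400]=a;W[:,400:]=cv2.resize(J[170:290,380:480],None,fx=4,fy=4)
cv2.imwrite('pics/c2.png',W[:,:,::-1])
E
```

```text
time_s: 8.47
tool_pos: [0.4549, -0.2685, 0.1101]
ee_rot: [-3.141, -0.009, 2.925]
contact_force: [1.5, 0.4, 0.2]
grip_width: 0.0855
grasp_force: 0.0
time_s: 8.8
tool_pos: [0.4571, -0.2667, 0.1128]
ee_rot: [-3.141, -0.007, 2.927]
contact_force: [0.4, 1.0, 0.4]
grip_width: 0.0853
grasp_force: 0.0
t 8.8 pos [ 0.4571 -0.2667  0.1128] rpy [-3.141 -0.007  2.927] F [0.4 1.  0.4] w 0.0853 gf 0.0
shift [-0.0056 -0.0766  0.2669] turn [-0.0002 -0.0021  0.0001]
```

View pics/c2.png

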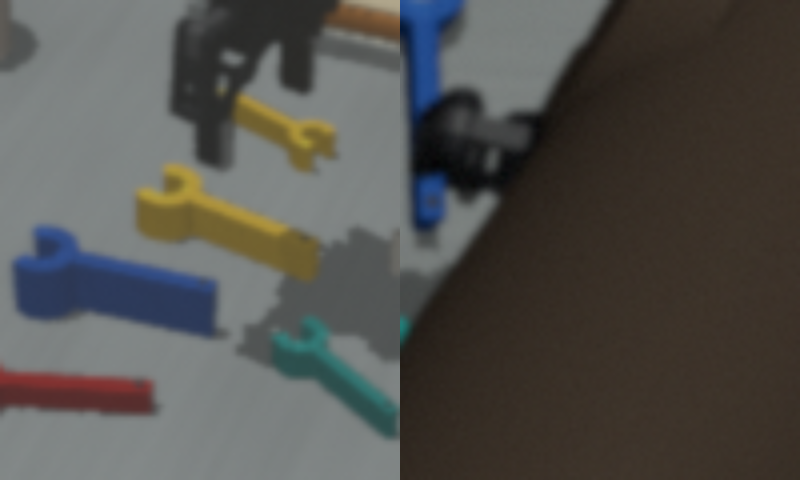

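The crop shows the gripper still up and to the -y side, above the yellow handle. Blue is clear of the finger sweep. I'll align and descend.

```bash
python3 -m crank '[[[-0.0055,-0.0766,0.06,0,-0.002,0,1],[-0.0055,-0.0766,0.12,0,-0.002,0,1],[-0.0055,-0.0766,0.16,0,-0.002,0,1],[-0.0055,-0.0766,0.16,0,-0.002,0,1],[-0.0055,-0.0766,0.16,0,-0.002,0,1]]]';python3 g.py 0.452 -0.297 0.006 2.9266
```

```text
time_s: 9.32
tool_pos: [0.4517, -0.2968, 0.0484]
ee_rot: [-3.141, -0.002, 2.927]
contact_force: [-0.3, -0.2, 0.4]
grip_width: 0.0854
grasp_force: 0.0
t 9.32 pos [ 0.4517 -0.2968  0.0484] rpy [-3.141e+00 -2.000e-03  2.927e+00] F [-0.3 -0.2  0.4] w 0.0854 gf 0.0
shift [-0.001  -0.0002  0.1061] turn [-0.0002 -0.0006  0.0001]
```

```bash
python3 -m crank '[[[0,0,0.04,0,0,0,1],[0,0,0.08,0,0,0,1],[0,0,0.104,0,0,0,1],[0,0,0.104,0,0,0,1],[0,0,0.104,0,0,0,1]]]'; python3 -m crank '[[[0,0,0,0,0,0,0],[0,0,0,0,0,0,0],[0,0,0,0,0,0,0],[0,0,0,0,0,0,0],[0,0,0,0,0,0,0],[0,0,0,0,0,0,0],[0,0,0,0,0,0,0],[0,0,0,0,0,0,0],[0,0,0,0,0,0,0],[0,0,0,0,0,0,0]]]' 70
```

```text
time_s: 9.73
tool_pos: [0.4521, -0.2976, 0.0076]
ee_rot: [-3.141, -0.001, 2.926]
contact_force: [0.2, 0.2, -0.3]
grip_width: 0.0851
grasp_force: 0.0
time_s: 10.57
tool_pos: [0.4519, -0.2979, 0.0072]
ee_rot: [-3.141, -0.0, 2.926]
contact_force: [-0.7, 1.5, 4.5]
grip_width: 0.0106
grasp_force: 68.9
```

```bash
python3 -m crank '[[[0,0,-0.05,0,0,0,0],[0,0,-0.15,0,0,0,0],[0,0,-0.25,0,0,0,0],[0,0,-0.35,0,0,0,0],[0,0,-0.36,0,0,0,0],[0,0,-0.36,0,0,0,0]]]';python3 g.py 0.416 0.106 0.15 3.1136
```

```text
time_s: 11.07
tool_pos: [0.453, -0.2987, 0.1533]
ee_rot: [-3.139, 0.003, 2.926]
contact_force: [0.0, -0.2, -2.0]
grip_width: 0.0107
grasp_force: 68.3
t 11.07 pos [ 0.453  -0.2987  0.1533] rpy [-3.139e+00  3.000e-03  2.926e+00] F [ 0.  -0.2 -2. ] w 0.0107 gf 68.3
shift [0.3072 0.9683 0.0043] turn [-0.001   0.001  -0.0598]
```

```bash
python3 -m crank '[[[0.307,0.968,0,0,0,-0.06,0],[0.307,0.968,0,0,0,-0.06,0],[0.307,0.968,0,0,0,-0.06,0],[0.307,0.968,0,0,0,-0.06,0],[0.307,0.968,0,0,0,-0.06,0],[0.307,0.968,0,0,0,-0.06,0],[0.307,0.968,0,0,0,-0.06,0],[0.307,0.968,0,0,0,-0.06,0],[0.307,0.968,0,0,0,-0.06,0],[0.307,0.968,0,0,0,-0.06,0]]]';python3 g.py 0.416 0.106 0.113 3.1136
```

```text
time_s: 11.9
tool_pos: [0.4126, 0.109, 0.1481]
ee_rot: [-3.14, -0.005, 3.115]
contact_force: [0.2, -0.1, -2.3]
grip_width: 0.0106
grasp_force: 68.7
t 11.9 pos [0.4126 0.109  0.1481] rpy [-3.14  -0.005  3.115] F [ 0.2 -0.1 -2.3] w 0.0106 gf 68.7
shift [-0.0091 -0.0073  0.0877] turn [-0.0004 -0.0015  0.0006]
```

```bash
python3 -m crank '[[[-0.009,-0.007,0.04,0,-0.0015,0,0],[-0.009,-0.007,0.072,0,-0.0015,0,0],[-0.009,-0.007,0.072,0,-0.0015,0,0],[-0.009,-0.007,0.072,0,-0.0015,0,0],[-0.009,-0.007,0.072,0,-0.0015,0,0]]]';python3 g.py 0.416 0.106 0.113 3.1136; cat > b.py <<'E'
from h import *
import sys
o=ctrl.get_obs();p=np.array(o['tool_pos']);yaw=o['ee_rot'][2]-np.pi
I={n:ctrl.capture(n) for n in('side','top')}
W=np.zeros((480,800,3),np.uint8)
W[:,:400]=cv2.resize(I['side'][210:330,170:270],None,fx=4,fy=4);W[:,400:]=cv2.resize(I['top'][130:250,150:250],None,fx=4,fy=4)
# overlay the predicted outline of the stop's top
for d in (80,):
    b=p[:2]+d/1000*np.array([np.cos(yaw),np.sin(yaw)])
    for n,(u0,v0,du) in {'side':(170,210,0),'top':(150,130,400)}.items():
        for P in stop(*b,yaw,p[2]-.007,.03)[4:5]:
            q=(proj(n,P)-[u0,v0]+.5)*4+[du,0];cv2.polylines(W,[q.astype(np.int32)],True,(255,0,255),1)
        hs=cv2.cvtColor(I[n],cv2.COLOR_RGB2HSV);y=(hs[:,:,0]>15)&(hs[:,:,0]<35)&(hs[:,:,1]>110)
        ys,xs=np.nonzero(y[:, :260]);print(n,len(xs),xs.min(),xs.max(),ys.min(),ys.max())
print('pred bore',b)
cv2.imwrite(sys.argv[1],W[:,:,::-1])
E
python3 b.py pics/c3.png
```

```text
time_s: 12.32
tool_pos: [0.4177, 0.1035, 0.1211]
ee_rot: [-3.14, 0.002, 3.113]
contact_force: [-0.0, 0.2, -1.8]
grip_width: 0.0109
grasp_force: 68.7
t 12.32 pos [0.4177 0.1035 0.1211] rpy [-3.140e+00  2.000e-03  3.113e+00] F [-0.   0.2 -1.8] w 0.0109 gf 68.7
shift [0.0046 0.0062 0.0201] turn [-0.0004  0.0006 -0.    ]
side 447 237 259 269 295
top 2473 0 259 117 479
pred bore [0.49771247 0.1012169 ]
```

View pics/c3.png

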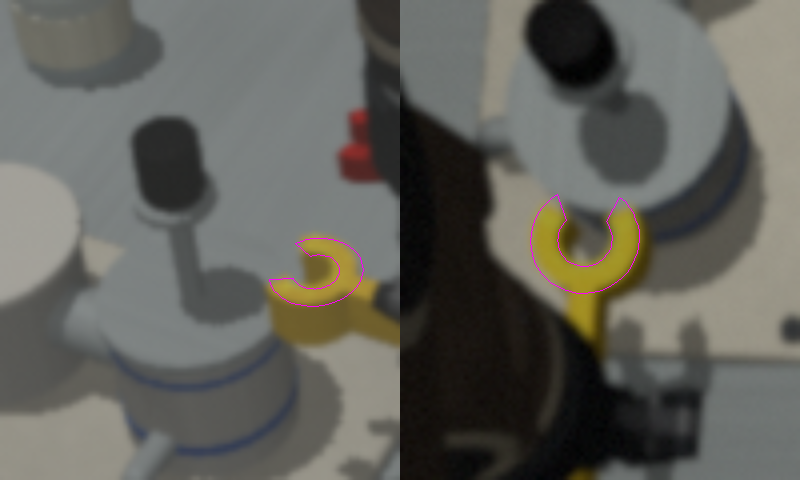

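The prediction overlay (magenta) sits on the yellow ring in both views, centred at about crop (315,270) side and (586,245) top. The rod and cylinder top are clear ahead of it. I'll advance along the depositor axis at the final height.

```bash
python3 -m crank '[[[0.005,0.006,0.01,0,0,0,0],[0.005,0.006,0.024,0,0,0,0],[0.005,0.006,0.024,0,0,0,0],[0.005,0.006,0.024,0,0,0,0]]]';python3 g.py 0.466 0.1045 0.1105 3.1136; python3 - <<'E'
from h import *
print(proj('side',[.566,.1017,.1]),proj('top',[.566,.1017,.1]),proj('side',[.566,.1017,.13]))
E
```

```text
time_s: 12.75
tool_pos: [0.416, 0.1062, 0.1118]
ee_rot: [-3.141, 0.003, 3.114]
contact_force: [0.3, -0.7, -1.0]
grip_width: 0.0103
grasp_force: 68.7
t 12.75 pos [0.416  0.1062 0.1118] rpy [-3.141e+00  3.000e-03  3.114e+00] F [ 0.3 -0.7 -1. ] w 0.0103 gf 68.7
shift [-0.125  -0.0007  0.0035] turn [-0.0003  0.0009  0.0001]
[[219.25735003 283.93377576]] [[203.06375288 155.23126298]] [[217.35402515 273.3184302 ]]
```

```bash
python3 -m crank '[[[-0.03,0,0,0,0,0,0],[-0.06,0,0,0,0,0,0],[-0.09,0,0.002,0,0,0,0],[-0.125,0,0.003,0,0,0,0],[-0.125,0,0.003,0,0,0,0],[-0.125,0,0.003,0,0,0,0]]]';python3 g.py 0.487 0.1039 0.11 3.1136; python3 b.py pics/c4.png
```

```text
time_s: 13.25
tool_pos: [0.4675, 0.1049, 0.1107]
ee_rot: [-3.141, 0.003, 3.113]
contact_force: [-0.4, -1.0, -1.4]
grip_width: 0.0108
grasp_force: 68.7
t 13.25 pos [0.4675 0.1049 0.1107] rpy [-3.141e+00  3.000e-03  3.113e+00] F [-0.4 -1.  -1.4] w 0.0108 gf 68.7
shift [-0.0489 -0.001   0.002 ] turn [-0.0003  0.0009 -0.    ]
side 512 214 254 267 294
top 2821 0 259 70 479
pred bore [0.54742585 0.10261466]
```

View pics/c4.png

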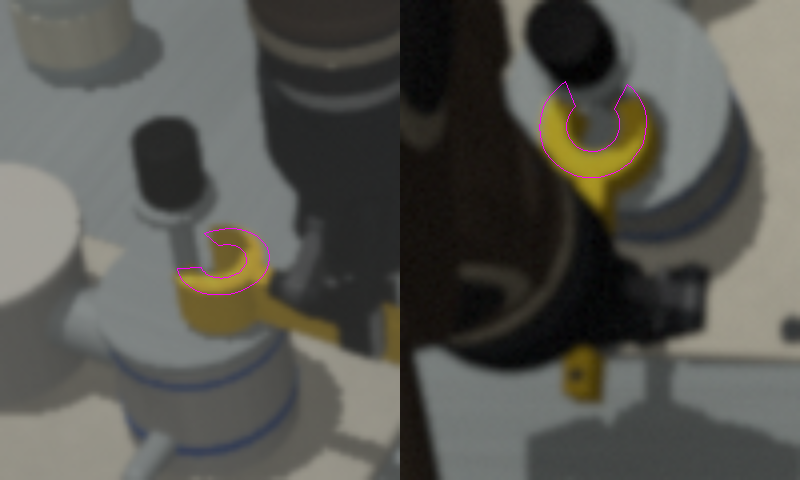

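The ring is aligned, with the rod entering the gap at side crop (190,260) and no contact force. Pushing home.

```bash
python3 -m crank '[[[-0.02,-0.001,0,0,0,0,0],[-0.04,-0.001,0.001,0,0,0,0],[-0.05,-0.001,0.002,0,0,0,0],[-0.05,-0.001,0.002,0,0,0,0],[-0.05,-0.001,0.002,0,0,0,0]]]'; python3 -m crank '[[[-0.006,0,0,0,0,0,0],[-0.006,0,0,0,0,0,0]]]'
```

```text
time_s: 13.77
tool_pos: [0.4865, 0.104, 0.1102]
ee_rot: [-3.141, 0.003, 3.114]
contact_force: [0.2, -0.7, -0.1]
grip_width: 0.0109
grasp_force: 68.7
time_s: 13.93
tool_pos: [0.4889, 0.1039, 0.1104]
ee_rot: [-3.141, 0.004, 3.114]
contact_force: [0.3, 0.5, -1.9]
grip_width: 0.0103
grasp_force: 68.7
```

```bash
for i in 1; do python3 -m crank '[[[-0.005,0,0,0,0,0,0],[-0.005,0,0,0,0,0,0]]]'; python3 -m crank '[[[-0.005,0,0,0,0,0,0],[-0.005,0,0,0,0,0,0]]]'; done; python3 b.py pics/c5.png
```

```text
time_s: 14.1
tool_pos: [0.491, 0.1039, 0.1104]
ee_rot: [-3.141, 0.004, 3.114]
contact_force: [0.3, 0.7, -1.6]
grip_width: 0.0105
grasp_force: 68.7
time_s: 14.27
tool_pos: [0.4916, 0.1038, 0.11]
ee_rot: [-3.141, 0.001, 3.114]
contact_force: [-3.5, -0.2, -0.0]
grip_width: 0.0105
grasp_force: 68.9
side 489 203 259 266 296
top 2518 0 259 44 479
pred bore [0.57152187 0.10165099]
```

View pics/c5.png

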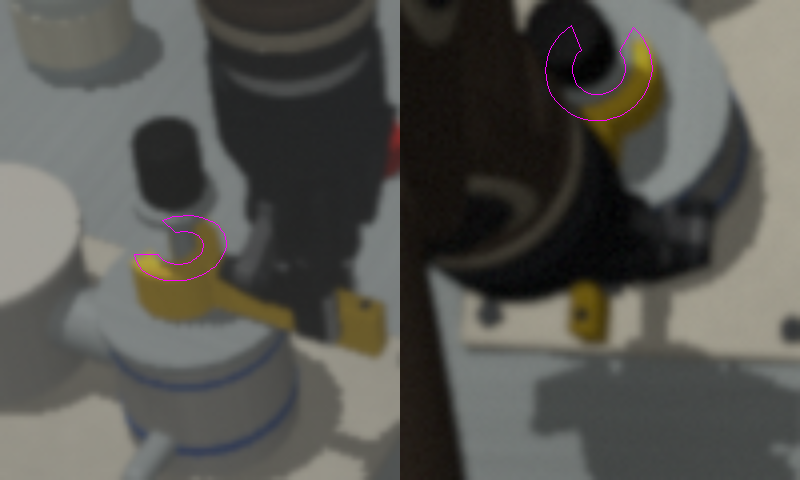

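The rod is in the bore. Contact with the back came 5 mm past centre, which agrees with the estimate. I'll back off 3.5 mm and lower it onto the cylinder top.

```bash
python3 -m crank '[[[0.011,0,0,0,0,0,0],[0.011,0,0.003,0,0,0,0],[0.011,0,0.006,0,0,0,0],[0.011,0,0.006,0,0,0,0],[0.011,0,0.006,0,0,0,0]]]';python3 -m crank '[[[0,0,0.003,0,0,0,0],[0,0,0.003,0,0,0,0],[0,0,0.003,0,0,0,0]]]'
```

```text
time_s: 14.78
tool_pos: [0.4886, 0.104, 0.108]
ee_rot: [-3.141, 0.004, 3.114]
contact_force: [0.2, -0.4, -1.8]
grip_width: 0.0106
grasp_force: 68.8
time_s: 15.03
tool_pos: [0.4887, 0.104, 0.107]
ee_rot: [-3.141, 0.004, 3.114]
contact_force: [0.0, 0.2, -0.2]
grip_width: 0.0105
grasp_force: 69.0
```

```bash
python3 -m crank '[[[0,0,0.003,0,0,0,0],[0,0,0.003,0,0,0,0],[0,0,0.003,0,0,0,0]]]'
```

```text
time_s: 15.28
tool_pos: [0.4886, 0.104, 0.1068]
ee_rot: [-3.141, 0.005, 3.114]
contact_force: [-3.4, -0.4, 7.5]
grip_width: 0.0107
grasp_force: 70.1
```

```bash
python3 -m crank '[[[0,0,-0.002,0,0,0,0.3],[0,0,-0.002,0,0,0,0.5],[0,0,-0.002,0,0,0,0.6],[0,0,-0.002,0,0,0,0.6],[0,0,-0.002,0,0,0,0.6],[0,0,-0.1,0,0,0,0.6],[0,0,-0.2,0,0,0,0.6],[0,0,-0.3,0,0,0,0.6],[0,0,-0.35,0,0,0,0.6],[0,0,-0.35,0,0,0,0.6]]]'; python3 g.py 0.5665 0.102 0.22 3.1136;python3 b.py pics/c6.png
```

```text
time_s: 16.12
tool_pos: [0.4898, 0.1045, 0.2509]
ee_rot: [3.14, 0.012, 3.114]
contact_force: [-0.9, 0.3, -0.1]
grip_width: 0.0509
grasp_force: 0.0
t 16.12 pos [0.4898 0.1045 0.2509] rpy [3.14  0.012 3.114] F [-0.9  0.3 -0.1] w 0.0509 gf 0.0
shift [-0.1909 -0.001   0.0795] turn [0.0004 0.0037 0.0002]
side 776 205 259 110 297
top 1542 63 259 17 479
pred bore [0.56980677 0.10229051]
```

View pics/c6.png

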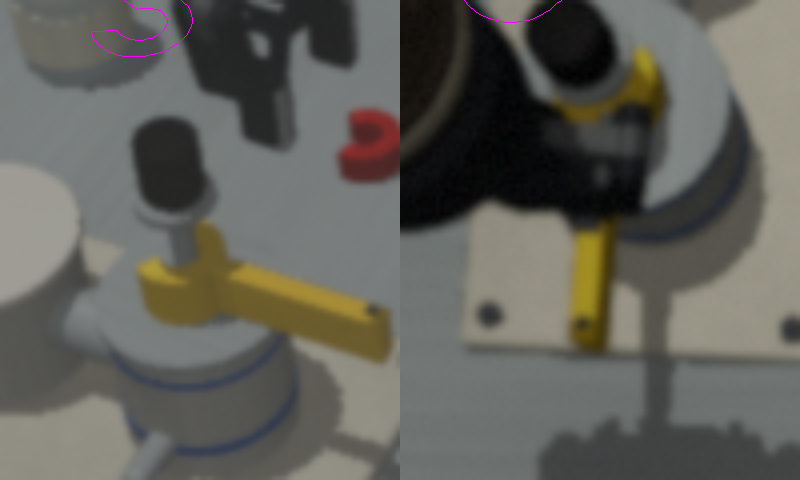

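The stop lies flat, with its ring round the rod at side crop (180,285) and the handle pointing forward. Next I'll shut the fingers, go above the knob and push down.

```bash
python3 -m crank '[[[-0.05,-0.001,0.03,0,0.004,0,0],[-0.12,-0.001,0.06,0,0.004,0,0],[-0.191,-0.001,0.06,0,0.004,0,0],[-0.191,-0.001,0.06,0,0.004,0,0],[-0.191,-0.001,0.06,0,0.004,0,0],[-0.191,-0.001,0.06,0,0.004,0,0],[-0.191,-0.001,0.06,0,0.004,0,0]]]' 30; python3 g.py 0.5665 0.102 0.176 3.1136
```

```text
time_s: 16.8
tool_pos: [0.5633, 0.1015, 0.2214]
ee_rot: [-3.141, -0.01, 3.114]
contact_force: [-0.4, -0.2, 0.5]
grip_width: 0.0001
grasp_force: 0.0
t 16.8 pos [0.5633 0.1015 0.2214] rpy [-3.141 -0.01   3.114] F [-0.4 -0.2  0.5] w 0.0001 gf 0.0
shift [-0.0092  0.0015  0.1135] turn [-0.0003 -0.0033  0.0002]
```

```bash
python3 -m crank '[[[-0.009,0.001,0.02,0,-0.003,0,0],[-0.009,0.001,0.04,0,-0.003,0,0],[-0.009,0.001,0.06,0,-0.003,0,0],[-0.009,0.001,0.08,0,-0.003,0,0],[-0.009,0.001,0.1,0,-0.003,0,0],[-0.009,0.001,0.112,0,-0.003,0,0],[-0.009,0.001,0.112,0,-0.003,0,0]]]'; python3 -m crank '[[[0,0,0.005,0,0,0,0],[0,0,0.008,0,0,0,0],[0,0,0.008,0,0,0,0],[0,0,0.008,0,0,0,0]]]'
```

```text
time_s: 17.38
tool_pos: [0.5669, 0.1018, 0.1756]
ee_rot: [-3.141, -0.001, 3.114]
contact_force: [0.1, 0.2, 0.1]
grip_width: 0.0
grasp_force: 0.0
time_s: 17.72
tool_pos: [0.5674, 0.1017, 0.1735]
ee_rot: [-3.141, -0.0, 3.114]
contact_force: [-0.8, 1.5, 0.6]
grip_width: -0.0001
grasp_force: 0.0
```

```bash
python3 -m crank '[[[0,0,0.005,0,0,0,0],[0,0,0.005,0,0,0,0],[0,0,0.005,0,0,0,0]]]'; python3 -m crank '[[[0,0,0.004,0,0,0,0],[0,0,0.004,0,0,0,0],[0,0,0.004,0,0,0,0]]]'
```

```text
time_s: 17.97
tool_pos: [0.5676, 0.1018, 0.1721]
ee_rot: [-3.141, 0.001, 3.114]
contact_force: [-0.6, -1.1, 3.8]
grip_width: -0.0005
grasp_force: 1.8
time_s: 18.22
tool_pos: [0.5677, 0.1018, 0.172]
ee_rot: [-3.141, 0.002, 3.114]
contact_force: [-4.0, -1.6, 12.1]
grip_width: 0.0001
grasp_force: 5.9
```

It is resting firmly on the stop, at the expected 0.172 with force rising to 12 N. I'll back off and check.

```bash
python3 -m crank '[[[0,0,0.002,0,0,0,0],[0,0,0.002,0,0,0,0]]]'; python3 -m crank '[[[0,0,-0.05,0,0,0,0],[0,0,-0.15,0,0,0,0],[0,0,-0.25,0,0,0,0],[0.15,-0.3,-0.25,0,0,0,0],[0.2,-0.6,-0.25,0,0,0,0],[0.2,-0.6,-0.25,0,0,0,0],[0.2,-0.6,-0.25,0,0,0,0],[0.2,-0.6,-0.25,0,0,0,0],[0.2,-0.6,-0.25,0,0,0,0],[0.2,-0.6,-0.25,0,0,0,0]]]'; python3 - <<'E'
from h import *
I={n:ctrl.capture(n) for n in('side','top')}
W=np.zeros((480,800,3),np.uint8)
W[:,:400]=cv2.resize(I['side'][210:330,170:270],None,fx=4,fy=4);W[:,400:]=cv2.resize(I['top'][110:230,150:250],None,fx=4,fy=4)
cv2.imwrite('pics/c7.png',W[:,:,::-1])
cv2.imwrite('pics/side7.png',I['side'][:,:,::-1])
ks={}
for n in I:
    r=ctrl.trace(n,'knob')
    if r: ys,xs=np.nonzero(r[0]['region']);ks[n]=np.array([xs.mean(),ys.mean()])
print(ks,tri(ks) if len(ks)==2 else '')
E
```

```text
time_s: 18.38
tool_pos: [0.5677, 0.1018, 0.172]
ee_rot: [-3.141, 0.003, 3.114]
contact_force: [-4.5, -1.8, 16.7]
grip_width: -0.0003
grasp_force: 8.0
time_s: 19.22
tool_pos: [0.4788, -0.1409, 0.2695]
ee_rot: [-3.139, -0.0, 3.108]
contact_force: [-0.6, 0.8, -0.1]
grip_width: -0.0001
grasp_force: 0.0
{'side': array([214.81132075, 266.5       ]), 'top': array([198.22222222, 147.64074074])} [0.56754498 0.10071317 0.14633989]
```

View pics/c7.png

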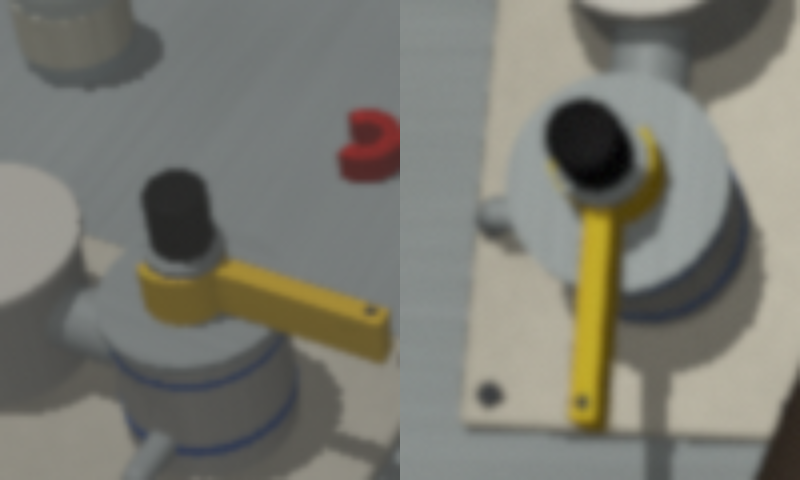

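The flange rests on the yellow stop (side crop (180,265)). The stop lies flat round the rod, the gripper is clear, and red hasn't moved. Handing in.

```bash
python3 -m crank '[[[0,0,0,0,0,0,0],[0,0,0,0,0,0,0],[0,0,0,0,0,0,0]]]'; python3 -c "
from rig import ctrl
print(ctrl.job_done())"
```

```text
time_s: 19.67
tool_pos: [0.4813, -0.1347, 0.2694]
ee_rot: [-3.141, 0.0, 3.116]
contact_force: [0.2, 0.0, 0.6]
grip_width: -0.0001
grasp_force: 0.0
the job is handed in; nothing more can be done
None
```

The yellow stop lies flat on the cylinder top around the rod, and the plunger is pushed down onto it. I let go of everything, didn't touch the red and blue stops, and handed the job in at about 20 s; no verdict came back.

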